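# Lay out the coffee tasting flight

### The job

The tasting cups stand on the light flight board in the order of service. Move the four coffee dose jars from the dark storage rack into the wells of the flight board in the same order as the cups, so that each jar stands upright, fully down in the well directly in front of the cup that has the colour of its lid. Keep the jars upright and set them down gently rather than dropping them, and leave the cups, the mug, the jug and the tamper where they are.

Things in the scene. Friction and masses are not known exactly. Their poses are not given: they have to be found in the camera images.
- jar_red: coffee dose jar with lid in brick-red: a closed upright clear-glass cylinder of brown beans, 44 mm across (lid 45 mm, flush with the glass) and 82 mm high, the lid being its top 22 mm; about 0.13 kg. Grip it from above anywhere on the upper half. Origin: centre of its underside; z up. It starts in one of the four wells of the dark storage rack.
- jar_blue: coffee dose jar with lid in dark-blue: a closed upright clear-glass cylinder of brown beans, 44 mm across (lid 45 mm, flush with the glass) and 82 mm high, the lid being its top 22 mm; about 0.13 kg. Grip it from above anywhere on the upper half. Origin: centre of its underside; z up. It starts in one of the four wells of the dark storage rack.
- jar_yellow: coffee dose jar with lid in mustard-yellow: a closed upright clear-glass cylinder of brown beans, 44 mm across (lid 45 mm, flush with the glass) and 82 mm high, the lid being its top 22 mm; about 0.13 kg. Grip it from above anywhere on the upper half. Origin: centre of its underside; z up. It starts in one of the four wells of the dark storage rack.
- jar_white: coffee dose jar with lid in off-white: a closed upright clear-glass cylinder of brown beans, 44 mm across (lid 45 mm, flush with the glass) and 82 mm high, the lid being its top 22 mm; about 0.13 kg. Grip it from above anywhere on the upper half. Origin: centre of its underside; z up. It starts in one of the four wells of the dark storage rack.
- cup_red: open brick-red tasting cup without a handle, 72 mm across the rim, 60 mm high, loose, standing on the flight board behind one of its wells. Origin: centre of its underside; z up. Which place it has on the board varies; leave it there.
- cup_blue: open dark-blue tasting cup without a handle, 72 mm across the rim, 60 mm high, loose, standing on the flight board behind one of its wells. Origin: centre of its underside; z up. Which place it has on the board varies; leave it there.
- cup_yellow: open mustard-yellow tasting cup without a handle, 72 mm across the rim, 60 mm high, loose, standing on the flight board behind one of its wells. Origin: centre of its underside; z up. Which place it has on the board varies; leave it there.
- cup_white: open off-white tasting cup without a handle, 72 mm across the rim, 60 mm high, loose, standing on the flight board behind one of its wells. Origin: centre of its underside; z up. Which place it has on the board varies; leave it there.
- store: storage rack, fixed: dark wooden block 80 x 336 x 24 mm (x, y, z) with four round wells, 58 mm across, in a row along its own y at y = -120, -40, 40 and 120 mm, x = 0; the well floors, on which the jars stand, are 12 mm above its origin. Origin: centre of its underside, on the counter; z up.
- board: flight board, fixed, light wood, 180 x 330 x 22 mm (x, y, z). Four round wells, 58 mm across, floor 12 mm above the origin, empty at the start, in a row at y = -120, -40, 40, 120 mm, x = -45 mm; behind each well a cup stands on the top at the same y, x = +47 mm. Origin: centre of its underside, on the counter; z up. Board and rack may swap sides; each is turned up to 17 degrees.
- mug: bystander: large sage-green mug with a handle, 84 mm across, 100 mm high. Origin: centre of its underside.
- jug: bystander: steel milk jug with a handle, 76 mm across, 88 mm high. Origin: centre of its underside.
- tamper: bystander: dark steel coffee tamper standing on its 58 mm foot, 88 mm high. Origin: centre of its underside.
Mind the look-alikes: they are no part of the job. Of the things that look like the cup_white, the larger one is meant. There is more than one size of the cup_blue; the one meant has the size given above.

How it is judged:
At the end, for the whole second after the job is handed in: Each jar stands fully down in the board's well in front of the cup of its lid's colour: within 12 mm of the well's centre along the board's x and y, underside at most 3 mm above the well floor, upright within 0.1 rad, released and at rest; each cup upright, within 25 mm of its start (x of jar_red in the frame of board between -0.057 and -0.033 m and z of jar_red in the frame of board between 0.005 and 0.015 m and angle between each of jar_red, jar_blue, jar_yellow, jar_white's own z axis and vertical below 0.1 rad and linear speed of each of jar_red, jar_blue, jar_yellow, jar_white below 0.02 m/s and contact force between each of jar_red, jar_blue, jar_yellow, jar_white and the fingers below 0.1 N and ((y of jar_red in the frame of board between -0.132 and -0.108 m and y of cup_red in the frame of board between -0.15 and -0.09 m) or (y of jar_red in the frame of board between -0.052 and -0.028 m and y of cup_red in the frame of board between -0.07 and -0.01 m) or (y of jar_red in the frame of board between 0.028 and 0.052 m and y of cup_red in the frame of board between 0.01 and 0.07 m) or (y of jar_red in the frame of board between 0.108 and 0.132 m and y of cup_red in the frame of board between 0.09 and 0.15 m)) and distance of each of cup_red, cup_blue, cup_yellow, cup_white from where it was at the start of the episode below 0.025 m and angle between each of cup_red, cup_blue, cup_yellow, cup_white's own z axis and vertical below 0.15 rad and x of jar_blue in the frame of board between -0.057 and -0.033 m and z of jar_blue in the frame of board between 0.005 and 0.015 m and ((y of jar_blue in the frame of board between -0.132 and -0.108 m and y of cup_blue in the frame of board between -0.15 and -0.09 m) or (y of jar_blue in the frame of board between -0.052 and -0.028 m and y of cup_blue in the frame of board between -0.07 and -0.01 m) or (y of jar_blue in the frame of board between 0.028 and 0.052 m and y of cup_blue in the frame of board between 0.01 and 0.07 m) or (y of jar_blue in the frame of board between 0.108 and 0.132 m and y of cup_blue in the frame of board between 0.09 and 0.15 m)) and x of jar_yellow in the frame of board between -0.057 and -0.033 m and z of jar_yellow in the frame of board between 0.005 and 0.015 m and ((y of jar_yellow in the frame of board between -0.132 and -0.108 m and y of cup_yellow in the frame of board between -0.15 and -0.09 m) or (y of jar_yellow in the frame of board between -0.052 and -0.028 m and y of cup_yellow in the frame of board between -0.07 and -0.01 m) or (y of jar_yellow in the frame of board between 0.028 and 0.052 m and y of cup_yellow in the frame of board between 0.01 and 0.07 m) or (y of jar_yellow in the frame of board between 0.108 and 0.132 m and y of cup_yellow in the frame of board between 0.09 and 0.15 m)) and x of jar_white in the frame of board between -0.057 and -0.033 m and z of jar_white in the frame of board between 0.005 and 0.015 m and ((y of jar_white in the frame of board between -0.132 and -0.108 m and y of cup_white in the frame of board between -0.15 and -0.09 m) or (y of jar_white in the frame of board between -0.052 and -0.028 m and y of cup_white in the frame of board between -0.07 and -0.01 m) or (y of jar_white in the frame of board between 0.028 and 0.052 m and y of cup_white in the frame of board between 0.01 and 0.07 m) or (y of jar_white in the frame of board between 0.108 and 0.132 m and y of cup_white in the frame of board between 0.09 and 0.15 m))); the robot touches nothing.
It fails at once if a tasting cup is shoved more than 25 mm or tipped (distance of any of cup_red, cup_blue, cup_yellow, cup_white from where it was at the start of the episode above 0.025 m or angle between any of cup_red, cup_blue, cup_yellow, cup_white's own z axis and vertical above 0.35 rad).
It fails at once if a jar is tipped over (angle between any of jar_red, jar_blue, jar_yellow, jar_white's own z axis and vertical above 0.7 rad).
It fails at once if a jar is dropped (falls free from more than about 25 mm) ((linear speed of jar_red above 0.7 m/s and contact force between jar_red and the fingers below 0.05 N) or (linear speed of jar_blue above 0.7 m/s and contact force between jar_blue and the fingers below 0.05 N) or (linear speed of jar_yellow above 0.7 m/s and contact force between jar_yellow and the fingers below 0.05 N) or (linear speed of jar_white above 0.7 m/s and contact force between jar_white and the fingers below 0.05 N)).
It fails at once if the mug, the jug or the tamper is moved more than 30 mm or tipped (distance of any of mug, jug, tamper from where it was at the start of the episode above 0.03 m or angle between any of mug, jug, tamper's own z axis and vertical above 0.35 rad).
It also fails if it takes over 118 s, if anything falls off the work surface, if the arm or the gripper's body presses on something with over 40 N, if the wrist force passes 120 N, or if a joint passes its speed limit or range.

### The arm

A 7-joint arm with a two-finger parallel gripper is mounted at the origin on the work surface. World frame = base frame: x ahead of the robot, y to its left, z up, the work surface at z = 0. Lengths are in m, angles in rad, forces in N, time in s.
With the tool pointing down it reaches from about 0.35 to 0.9 m from the base axis. Payload 8.1 kg.
Tool frame: the origin (TCP) lies between the finger pads; the fingertips stand 11 mm ahead of it and the grasp point (between the pads) lies 8 mm behind it; z points along the fingers, y is the line along which they close (so a half turn about z gives the same grasp; the last joint's range is limited). The gripper opens to 85 mm and grips with 20 to 120 N. Pads are 22 mm wide; open, the fingers measure 114 mm over their backs; the gripper's body (76 mm by 85 mm) begins 54 mm behind the grasp point. The pads swing forward as they close: fully open they stand 13 mm farther back than shut.
Start: joints at [1.112, 0.434, 0.025, 1.573, -0.012, 1.134, -0.075], TCP at [0.218, -0.586, 0.242] pointing down, gripper open.
Joint ranges: [-2.62, 2.62], [-0.44, 2.09], [-1.27, 1.32], [0.08, 2.57], [-1.32, 4.46], [0.12, 2], [-2.74, 2.74]. Speed limits (rad/s): [2.22, 2.22, 3.01, 3.01, 3.14, 3.14, 3.14].

### API

Orientations are given as a 3x3 rotation matrix whose columns are the frame's x, y, z axes.
In Python, from station import ctrl gives the robot as it stands.
- The arm moves only by the tool arm_command, never from a script. Its argument "steps" is text: rows parted by semicolons, each of 5 numbers parted by spaces: the shift along the tool's x, y, z in cm, then the turn about the tool's z in degrees, then the opening, from -1 (shut) to 1 (fully open). In form: x y z turn hand; .... A call has 1 to 10 rows; each row shifts and turns the commanded pose from where the row before left it, along the tool's axes as they then stand; what a row does not reach is not made up. A row lasts 1/10 s, in which the tool goes at most 50 mm and 8.59 degrees, less where a joint would pass 70% of its speed; a pose out of reach is approached as far as the arm can. A call with a gripper value outside its range is refused whole. The fingers move at their own pace and stop on an object; "newtons" is the grip in N (left out, the last holds). Time passes only in rows, so rows that do not move let the fingers close. It gives the time, the measured TCP pose, the force, the opening and the grip force at its end, in the units of the state.
- ctrl.read_state(): the state, without advancing time (a new reading comes with each control period).
- ctrl.camera(name): name is "side" or "top" or "wrist"; returns a dict with "pixels" (420x560x3 uint8, red, green, blue), "mtx" (3x3 intrinsics, pixels), "rvec" (rotation vector, rad) and "tvec" (3), from world to camera coordinates, as OpenCV has them; the wrist camera has in their place "hand_eye" (4x4, takes a point from camera to tool coordinates, whose origin is the TCP and whose axes are the flange's). Camera axes: x right, y down, z forward; pixel columns grow to the right and rows downward; lengths in m; the calibration is good to about 2 mm. The wrist camera is an equidistant fisheye: a pixel r from the principal point sees the ray r / f radians off the axis. A picture is of the moment at which its call begins: read the wrist's pose just before it. There is no depth.
- ctrl.hand_in(): hands the job in; it is judged then, once.
Trained networks look in a picture, given as the dict that the camera call returned (one of the last four; its "shot" number tells which), for a name from the list of things; names that differ only in an ending like _2 or _b are one class to them, and where a whole thing is asked for, a point or a joint stands for the part that bears it (a point fixed in the world has none). Each returns a list of dicts, best first, with "conf" (0 to 1); they miss things now and then, are a little off and sometimes report something else, mostly with a low value. They report only what shows in the picture. A call takes as long as a camera call. They do not tell look-alikes from the thing itself.
- ctrl.silhouettes(picture, query): "region" (420x560 bool, what is visible of it) and "centre" ([column, row] in pixels, amid what is visible of it).
The state is a dict: "time_s": time; "joint_positions": joint angles; "joint_velocities": joint speeds; "tau": joint torques, N m; "tcp_pos": TCP position; "tool_rot": TCP orientation; "ft_force": force on the tool from outside, world axes, zero at the start; "moment": the same for the moment, N m; "gripper_width": opening from 0.0 (shut) to 1.0 (fully open); "gripper_force": force on a finger pad.
Only numpy, scipy, OpenCV 4.12 (cv2) and the standard library are available. Lean on these libraries where they do the work, as an engineer would, in place of code of your own. Each camera call takes 0.05 s, during which the arm holds its last target. There are 200 camera calls.

## Working session

There is one attempt and no reset: what is moved stays moved. The work goes in short steps, Python scripts to look and compute and a tool call to move; the robot and the scene stay as the last step left them, time stands still between calls to the robot, and variables do not carry over. Pictures are saved under pics/ and viewed, at most 14 in all, crops included, and the job is handed in when it is done.

Besides the shell and the picture viewer there is one more tool, called after "Emit:" by a JSON object that holds its "name" and its "arguments". arm_command: Moves the arm, as the interface text tells. Its arguments: {"type":"object","properties":{"steps":{"type":"string"},"newtons":{"type":"number"}},"required":["steps"]}

```bash
mkdir -p pics
cat > h.py <<'E'
import numpy as np, cv2
from station import ctrl
J=['jar_red','jar_blue','jar_yellow','jar_white'];C=['cup_red','cup_blue','cup_yellow','cup_white']
def save(p,n,crop=None,s=1):
    im=p['pixels'][:,:,::-1]
    if crop: a,b,c,d=crop; im=im[b:d,a:c]
    cv2.imwrite('pics/'+n,cv2.resize(im,None,fx=s,fy=s,interpolation=cv2.INTER_CUBIC))
def ray(p,uv):
    R=cv2.Rodrigues(np.array(p['rvec'],float))[0];t=np.array(p['tvec'],float).ravel()
    d=R.T@np.linalg.inv(p['mtx'])@np.array([uv[0],uv[1],1.]);return -R.T@t,d
def atz(p,uv,z):
    o,d=ray(p,uv);return o+d*(z-o[2])/d[2]
def proj(p,X):
    return cv2.projectPoints(np.array(X,float).reshape(-1,1,3),np.array(p['rvec'],float),np.array(p['tvec'],float),p['mtx'],None)[0].reshape(-1,2)
E
python3 - <<'E'
from h import *
s=ctrl.read_state();print(s['time_s'],s['tcp_pos'],np.round(s['tool_rot'],3).tolist())
for n in('top','side'):
    p=ctrl.camera(n);save(p,n+'0.png');print(n,p['mtx'].tolist() if hasattr(p['mtx'],'tolist') else p['mtx'],ray(p,(280,210)))
    for q in J+C+['store','board','mug','jug','tamper']:
        for r in ctrl.silhouettes(p,q)[:3]:
            c=r['centre'];print(q,round(r['conf'],2),np.round(c),r['region'].sum(),np.round(atz(p,c,0.094 if q in J else .08 if q in C else .02)[:2],3))
E
```

```text
0.0 [ 0.21748967 -0.58542429  0.24153265] [[0.937, 0.348, -0.001], [0.348, -0.937, 0.001], [-0.0, -0.002, -1.0]]
top [[487.65474936699223, 0.0, 283.15535804032004], [0.0, 487.65474936699223, 208.79349907663132], [0.0, 0.0, 1.0]] (array([0.37429174, 0.01105969, 1.91450124]), array([ 0.12347669, -0.00820508, -0.99233773]))
jar_yellow 0.41 [349. 222.] 137 [ 0.563 -0.263]
jar_white 0.51 [306. 221.] 128 [ 0.562 -0.103]
cup_red 0.85 [213. 221.] 287 [0.555 0.246]
cup_blue 0.62 [191. 224.] 308 [0.543 0.329]
cup_blue 0.61 [196. 167.] 624 [0.761 0.321]
cup_yellow 0.82 [257. 211.] 294 [0.597 0.084]
cup_white 0.69 [234. 214.] 260 [0.582 0.169]
cup_white 0.66 [235. 176.] 127 [0.73 0.17]
store 0.98 [334. 225.] 1235 [ 0.554 -0.216]
store 0.15 [127. 234.] 382 [0.501 0.585]
board 0.66 [226. 243.] 2922 [0.476 0.201]
board 0.48 [126. 238.] 366 [0.488 0.59 ]
mug 0.76 [263. 164.] 513 [0.794 0.068]
jug 0.87 [126. 236.] 393 [0.494 0.587]
jug 0.6 [336. 227.] 1185 [ 0.55  -0.226]
jug 0.47 [226. 242.] 2711 [0.48  0.203]
tamper 0.69 [418. 245.] 221 [ 0.486 -0.546]
side [[418.39374861388166, 0.0, 285.1305225799
[... 314 characters left out ...]
 0.73 [275. 281.] 460 [ 0.572 -0.273]
jar_white 0.61 [264. 232.] 352 [ 0.548 -0.123]
cup_red 0.63 [265. 141.] 367 [0.551 0.249]
cup_blue 0.83 [258. 129.] 332 [0.527 0.306]
cup_blue 0.59 [330. 132.] 859 [0.767 0.287]
cup_yellow 0.88 [281. 177.] 509 [0.599 0.088]
cup_yellow 0.64 [266. 234.] 368 [ 0.552 -0.121]
cup_yellow 0.52 [272. 162.] 409 [0.573 0.15 ]
cup_white 0.91 [275. 158.] 400 [0.581 0.168]
cup_white 0.78 [320. 161.] 230 [0.723 0.152]
cup_white 0.68 [250. 178.] 2954 [0.504 0.087]
store 0.71 [272. 299.] 1878 [ 0.564 -0.284]
board 0.79 [251. 177.] 3158 [0.503 0.144]
mug 0.94 [340. 186.] 1086 [0.787 0.1  ]
jug 0.79 [251.  92.] 539 [0.496 0.592]
tamper 0.92 [242. 410.] 555 [ 0.494 -0.544]
```

View pics/top0.png

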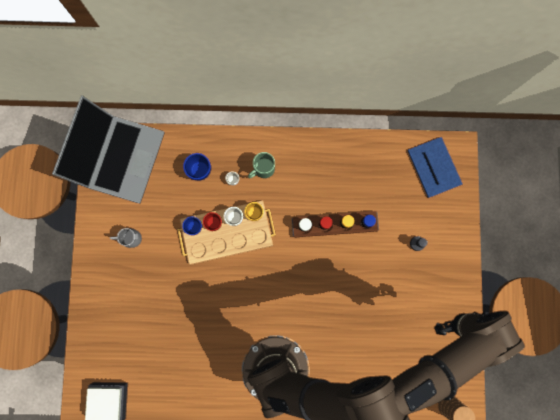

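View pics/side0.png

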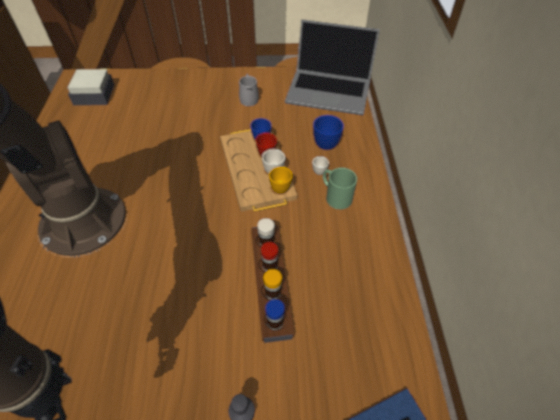

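Top view: the board is on the left. Its cups, left to right, are blue (192,226), red (213,221), white (234,215) and yellow (254,211), with wells below them. The rack jars are white (305,224), red (326,222), yellow (349,221) and blue (369,221).

Look-alikes:
- **Blue:** (192,226), on the board, or the bigger bowl at (197,167). The one on the board is meant, because it has the given size.
- **White:** (234,215), on the board and larger, or the small cup at (232,178). The one on the board is meant.

I'll move above the rack while keeping high, then confirm from there.

Emit:
{"name": "arm_command", "arguments": {"steps": "4.2 -2.2 0 0 1;4.2 -2.2 0 0 1;4.2 -2.2 0 0 1;4.2 -2.2 0 0 1;4.2 -2.2 0 0 1;4.2 -2.2 0 0 1;4.2 -2.2 0 0 1;4.2 -2.2 0 0 1;4.2 -2.2 0 0 1;4.2 -2.2 0 0 1", "newtons": 30}}

```text
time_s: 2.4
tcp_pos: [0.5359, -0.2319, 0.2426]
tool_rot: [[0.937, 0.348, 0.001], [0.348, -0.937, -0.0], [0.0, 0.001, -1.0]]
ft_force: [1.4, 0.1, -0.1]
gripper_width: 0.999
gripper_force: 0.0
```

```bash
cat >> h.py <<'E'
def wray(p,s,uv):
    M=np.array(p['mtx']);H=np.array(p['hand_eye']);f=M[0,0]
    v=np.array([uv[0]-M[0,2],uv[1]-M[1,2]]);r=np.hypot(*v)+1e-9;th=r/f
    d=np.array([*(v/r*np.sin(th)),np.cos(th)])
    R=np.array(s['tool_rot']);return np.array(s['tcp_pos'])+R@H[:3,3],R@H[:3,:3]@d
def watz(p,s,uv,z):
    o,d=wray(p,s,uv);return o+d*(z-o[2])/d[2]
def wproj(p,s,X):
    M=np.array(p['mtx']);H=np.array(p['hand_eye']);R=np.array(s['tool_rot'])
    c=(( np.atleast_2d(X)-s['tcp_pos'])@R-H[:3,3])@H[:3,:3]
    th=np.arctan2(np.hypot(c[:,0],c[:,1]),c[:,2]);ph=np.arctan2(c[:,1],c[:,0])
    return np.c_[M[0,2]+M[0,0]*th*np.cos(ph),M[1,2]+M[1,1]*th*np.sin(ph)]
E
python3 - <<'E'
from h import *
p=ctrl.camera('top');save(p,'crop1.png',(150,140,400,270),3)
s=ctrl.read_state();p=ctrl.camera('wrist');save(p,'w1.png')
print(s['time_s'],s['tcp_pos'],s['joint_positions'],p['mtx'],p['hand_eye'])
for q in J+C+['board','store']:
    for r in ctrl.silhouettes(p,q)[:2]:
        c=r['centre'];print(q,round(r['conf'],2),np.round(c),r['region'].sum(),np.round(watz(p,s,c,0.094 if q in J else .08 if q in C else .02)[:2],3))
E
```

```text
2.45 [ 0.54167299 -0.22295216  0.24256663] [ 0.41084329  0.3778416  -0.14846003  1.66323915  0.05491343  1.10209294
 -0.95746294] [[325.1922621    0.         282.46828344]
 [  0.         325.1922621  212.18479402]
 [  0.           0.           1.        ]] [[ 2.61111285e-04 -9.54530991e-01 -2.98111589e-01  7.58408338e-02]
 [ 9.99999843e-01  1.01470367e-04  5.50983727e-04  1.22079800e-04]
 [-4.95681550e-04 -2.98111686e-01  9.54530868e-01 -1.30196767e-01]
 [ 0.00000000e+00  0.00000000e+00  0.00000000e+00  1.00000000e+00]]
jar_red 0.62 [242. 163.] 2182 [ 0.561 -0.178]
jar_blue 0.86 [399. 212.] 2415 [ 0.571 -0.329]
jar_yellow 0.73 [328. 189.] 2269 [ 0.567 -0.257]
jar_white 0.61 [166. 142.] 2477 [ 0.556 -0.107]
cup_yellow 0.7 [40. 59.] 3033 [0.596 0.079]
cup_white 0.88 [ 6. 66.] 728 [0.579 0.138]
board 0.69 [ 60. 120.] 9341 [0.524 0.073]
store 0.66 [286. 164.] 11146 [ 0.563 -0.218]
```

View both.

View pics/crop1.png

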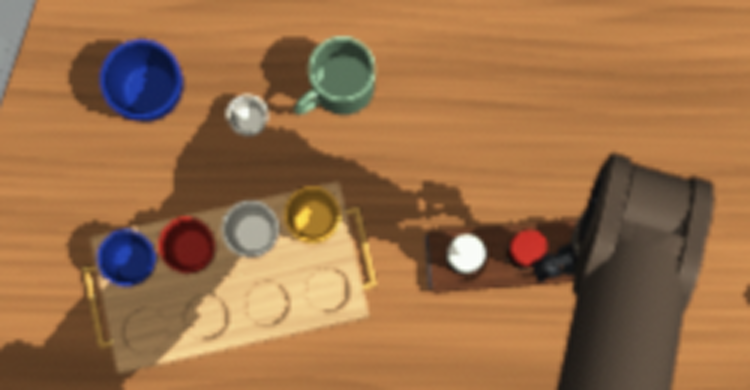

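View pics/w1.png

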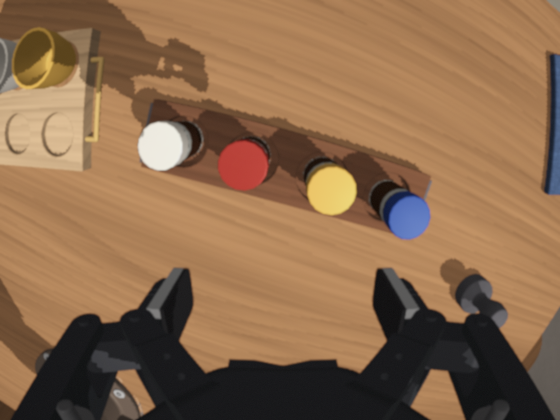

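The crop confirms it: the four cups on the board are blue, red, white, yellow from left to right, and the big blue bowl and small white cup stand off the board. The wrist view shows the lids at white (165,145), red (243,165), yellow (331,190) and blue (407,216). Next I'll look at the board from close by.

Emit:
{"name": "arm_command", "arguments": {"steps": "0.4 -4.8 -0.5 0 1;0.4 -4.8 -0.5 0 1;0.4 -4.8 -0.5 0 1;0.4 -4.8 -0.5 0 1;0.4 -4.8 -0.5 0 1;0.4 -4.8 -0.5 0 1;0.4 -4.8 -0.5 0 1;0.4 -4.8 -0.5 0 1;0 0 0 0 1;0 0 0 0 1"}}

```text
time_s: 4.0
tcp_pos: [0.4309, 0.1383, 0.2826]
tool_rot: [[0.937, 0.351, 0.001], [0.351, -0.937, -0.0], [0.001, 0.0, -1.0]]
ft_force: [-0.5, -1.7, 0.2]
gripper_width: 0.995
gripper_force: 0.0
```

Run:
```python
from h import *
ctrl.camera('top')
s=ctrl.read_state();p=ctrl.camera('wrist');save(p,'w2.png')
print(s['time_s'],s['tcp_pos'],s['joint_positions'])
np.save('w2.npy',p['pixels'])
import pickle;pickle.dump((p,s),open('w2.pkl','wb'))
for q in J+C+['board','store']:
    for r in ctrl.silhouettes(p,q)[:2]:
        c=r['centre'];print(q,round(r['conf'],2),np.round(c),r['region'].sum(),np.round(watz(p,s,c,0.094 if q in J else .08 if q in C else .02)[:2],3))
```

```text
4.05 [0.43123624 0.13701256 0.28227993] [-0.08648527  0.1457734  -0.38195231  1.88545064  0.06081809  1.12152324
 -1.7064604 ]
jar_red 0.87 [535. 185.] 1207 [ 0.553 -0.157]
jar_red 0.62 [220.  46.] 3652 [0.546 0.244]
jar_yellow 0.67 [555. 202.] 247 [ 0.55 -0.21]
jar_white 0.71 [489. 158.] 1861 [ 0.551 -0.069]
cup_red 0.69 [220.  44.] 3635 [0.551 0.248]
cup_red 0.54 [296.  45.] 3668 [0.574 0.176]
cup_blue 0.62 [153.  45.] 3361 [0.531 0.319]
cup_yellow 0.86 [376.  56.] 3534 [0.596 0.096]
cup_white 0.72 [296.  45.] 3757 [0.575 0.175]
board 0.64 [260. 116.] 25777 [0.491 0.187]
store 0.9 [476. 179.] 3774 [ 0.528 -0.116]
```

View pics/w2.png

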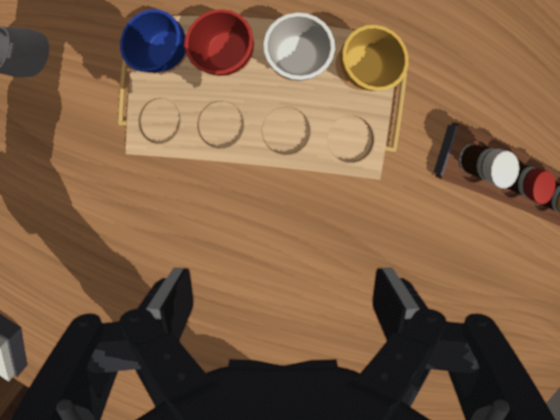

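Wrist view: the wells are at (160,120), (220,124), (285,130) and (350,138), all empty, with the cups behind them in the order blue, red, white, yellow. The board's front corners are at (127,154) and (380,178).

Run:
```python
from h import *
import pickle
from scipy.optimize import least_squares as LS
p,s=pickle.load(open('w2.pkl','rb'))
uv=np.array([(160,120),(220,124),(285,130),(350,138),(127,154),(380,178)],float)
L=np.array([(-.045,y) for y in(.12,.04,-.04,-.12)]+[(-.09,.165),(-.09,-.165)])
X=np.array([watz(p,s,u,.022)[:2] for u in uv])
def T(q,L): c,n=np.cos(q[2]),np.sin(q[2]); return q[:2]+L@np.array([[c,n],[-n,c]])
r=LS(lambda q:(T(q,L)-X).ravel(),[.5,.2,.26],loss='soft_l1',f_scale=.003)
print('board',r.x,np.degrees(r.x[2]));print(np.round((T(r.x,L)-X)*1e3,1));W=T(r.x,L)[:4];print('wells b r w y',np.round(W,4))
cup=T(r.x,np.array([(.047,y) for y in(.12,.04,-.04,-.12)]))
q=ctrl.camera('top');print('top proj wells',np.round(proj(q,np.c_[W,np.full(4,.022)]),1).tolist())
# circles: refine wells in the rectified wrist view
sz=2000; g=np.zeros((400,500,2),np.float32)
yy,xx=np.mgrid[0:400,0:500]; xl=.11-yy*.0006; yl=.15-xx*.0006
P=T(r.x,np.c_[xl.ravel(),yl.ravel()]);U=wproj(p,s,np.c_[P,np.full(len(P),.022)]).reshape(400,500,2).astype(np.float32)
im=cv2.remap(p['pixels'],U[...,0],U[...,1],cv2.INTER_CUBIC)[:,:,::-1].copy()
for y in(.12,.04,-.04,-.12): cv2.circle(im,(int((.15-y)/.0006),int((.11+.045)/.0006)),int(.029/.0006),(0,255,0),1)
cv2.imwrite('pics/rect.png',im)
# top0 rack lids
t=cv2.imread('pics/top0.png')
top={k:atz(q,u,.094)[:2] for k,u in dict(w=(305,224),r=(326,222),y=(348.5,221),b=(369,221)).items()}
print({k:np.round(v,3) for k,v in top.items()})
print('lids from w2', np.round([watz(p,s,u,.094)[:2] for u in((505,169),(540,187))],3))
```

```text
board [0.51967493 0.20197004 0.24905485] 14.269791975154186
[[-1.2  2.5]
 [ 0.1  0.2]
 [ 0.7 -1.2]
 [ 0.8 -2. ]
 [-0.4  2.2]
 [-0.1 -1.1]]
wells b r w y [[0.4465 0.3072]
 [0.4662 0.2296]
 [0.4859 0.1521]
 [0.5056 0.0746]]
top proj wells [[198.3, 250.1], [218.6, 245.4], [238.9, 240.8], [259.0, 236.1]]
{'w': array([ 0.55 , -0.099]), 'r': array([ 0.559, -0.178]), 'y': array([ 0.565, -0.262]), 'b': array([ 0.567, -0.34 ])}
lids from w2 [[ 0.55  -0.098]
 [ 0.555 -0.168]]
```

View pics/rect.png

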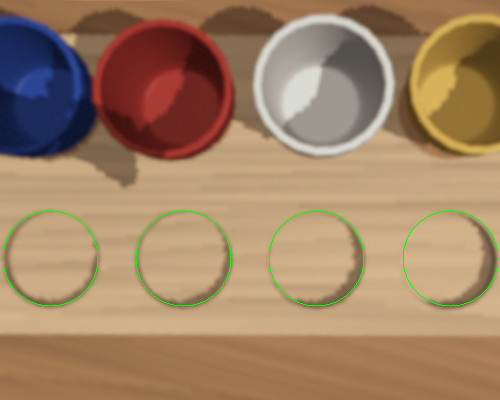

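The green circles match the rectified wells to within about 2 mm. Next I'll turn the fingers to a diagonal, clear of neighbouring jars and cups, and go above the white jar.

Emit:
{"name": "arm_command", "arguments": {"steps": "0 0 0 -7.5 1;0 0 0 -7.5 1;0 0 0 -7.5 1;0 0 0 -7.5 1;-1.8 4 1.4 0 1;-1.8 4 1.4 0 1;-1.8 4 1.4 0 1;-1.8 4 1.4 0 1;-1.8 4 1.4 0 1;-1.8 4 1.4 0 1"}}

```text
time_s: 5.65
tcp_pos: [0.5477, -0.1002, 0.1978]
tool_rot: [[0.638, 0.77, 0.0], [0.77, -0.638, -0.0], [0.0, 0.0, -1.0]]
ft_force: [0.9, 1.8, -1.0]
gripper_width: 1.002
gripper_force: 0.0
```

```bash
cat >> h.py <<'E'
WELL=dict(blue=(.4465,.3072),red=(.4662,.2296),white=(.4859,.1521),yellow=(.5056,.0746))
def tool(s,w): return np.round(100*np.array(s['tool_rot']).T@(np.array(w)-s['tcp_pos']),2)
def settle(n=2):
    for _ in range(n): ctrl.camera('top')
def lids(name,zt=.094):
    settle(3)
    s=ctrl.read_state();p=ctrl.camera('wrist');save(p,name)
    hsv=cv2.cvtColor(p['pixels'],cv2.COLOR_RGB2HSV).astype(int);h,S,V=hsv[...,0],hsv[...,1],hsv[...,2]
    m=dict(red=((h<6)|(h>174))&(S>170)&(V>90),blue=(h>105)&(h<130)&(S>150)&(V>70),yellow=(h>18)&(h<30)&(S>150)&(V>130),white=(S<40)&(V>170))
    print(round(s['time_s'],2),np.round(s['tcp_pos'],4),np.round(s['joint_positions'],2))
    for k,a in m.items():
        n,_,st,ce=cv2.connectedComponentsWithStats(a.astype(np.uint8))
        for i in range(1,n):
            if st[i,4]>500:
                w=watz(p,s,ce[i],zt);print(k,st[i].tolist(),np.round(ce[i],1),np.round(w[:2],4),'tool',tool(s,[w[0],w[1],s['tcp_pos'][2]]))
    return p,s
E
python3 - <<'E'
from h import *
lids('w3.png')
E
```

```text
5.8 [ 0.5469 -0.1019  0.1968] [ 0.28  0.39 -0.26  1.78  0.12  0.99 -0.72]
yellow [133, 0, 76, 31, 1226] [173.8  11.8] [0.5863 0.0695] tool [15.67 -7.98 -0.02]
white [255, 182, 59, 57, 2579] [284.1 210. ] [ 0.5507 -0.0991] tool [ 0.45  0.12 -0.  ]
```

View pics/w3.png

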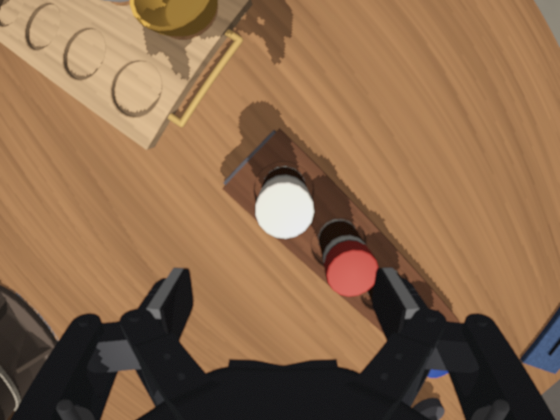

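The wrist view shows the white lid at (284,210), which gives (0.551, -0.099), as expected. Descending to grasp it.

Emit:
{"name": "arm_command", "arguments": {"steps": "0.4 0.1 3 0 1;0 0 3 0 1;0 0 3 0 1;0 0 2.4 0 1;0 0 1 0 1;0 0 0 0 1;0 0 0 0 -1;0 0 0 0 -1;0 0 0 0 -1;0 0 0 0 -1", "newtons": 30}}

```text
time_s: 6.85
tcp_pos: [0.5513, -0.0961, 0.0756]
tool_rot: [[0.638, 0.77, 0.002], [0.77, -0.638, -0.0], [0.001, 0.002, -1.0]]
ft_force: [-0.9, 0.4, 6.9]
gripper_width: 0.506
gripper_force: 29.8
```

Emit:
{"name": "arm_command", "arguments": {"steps": "0 0 0 0 -1;0 0 0 0 -1;0 0 0 0 -1;0 0 0 0 -1"}}

```text
time_s: 7.25
tcp_pos: [0.5513, -0.0961, 0.0756]
tool_rot: [[0.638, 0.77, 0.002], [0.77, -0.638, -0.0], [0.001, 0.002, -1.0]]
ft_force: [0.0, 0.1, 7.0]
gripper_width: 0.508
gripper_force: 29.8
```

Emit:
{"name": "arm_command", "arguments": {"steps": "0 0 -2 0 -1;0 0 -3 0 -1;0 0 -4 0 -1;0 0 -3.5 0 -1;2.2 -3 0 0 -1;2.2 -3 0 0 -1;2.2 -3 0 0 -1;2.2 -3 0 0 -1;2.2 -3 0 0 -1;2.2 -3 0 0 -1"}}

```text
time_s: 8.25
tcp_pos: [0.4953, 0.1217, 0.1998]
tool_rot: [[0.638, 0.77, 0.001], [0.77, -0.638, -0.0], [0.0, 0.001, -1.0]]
ft_force: [0.8, 0.0, -1.3]
gripper_width: 0.504
gripper_force: 31.0
```

Emit:
{"name": "arm_command", "arguments": {"steps": "2 -2.9 0 0 -1;0 0 0 0 -1;0 0 0 0 -1;0 0 0 0 -1"}}

```text
time_s: 8.65
tcp_pos: [0.4866, 0.153, 0.1993]
tool_rot: [[0.639, 0.769, 0.0], [0.769, -0.639, -0.001], [-0.001, 0.001, -1.0]]
ft_force: [-0.4, -0.3, -1.3]
gripper_width: 0.51
gripper_force: 31.0
```

```bash
sed -i 's/(S>170)&(V>90)/(S>130)\&(V>90)/' h.py
python3 - <<'E'
from h import *
p,s=lids('w4.png');print(s['gripper_width'],s['ft_force'],tool(s,[*WELL['white'],.08]))
print(wproj(p,s,[[*WELL['white'],.022]]))
E
```

```text
8.8 [0.4867 0.153  0.1993] [-0.12  0.32 -0.37  1.88  0.14  0.96 -1.24]
red [221, 15, 93, 89, 1106] [269.7  62.1] [0.5524 0.2459] tool [11.35 -0.89 -0.  ]
red [245, 40, 49, 54, 1945] [269.6  68.4] [0.5494 0.2424] tool [10.89 -0.9  -0.  ]
blue [148, 0, 85, 50, 1988] [196.2  24.3] [0.5315 0.3049] tool [ 1.455e+01 -6.270e+00 -1.000e-02]
yellow [391, 144, 70, 75, 1503] [415.5 175. ] [0.5872 0.1117] tool [ 3.26 10.37  0.  ]
white [309, 75, 90, 92, 2208] [346.  112.3] [0.5716 0.1833] tool [ 7.77  4.59 -0.  ]
white [231, 267, 101, 85, 6081] [278.2 311.5] [0.4275 0.0874] tool [-8.82 -0.36  0.  ]
0.5070917459944371 [ 0.69152731  0.05388118 -1.45134743] [-1.100e-01 -1.000e-02  1.193e+01]
[[282.26882866 193.40095074]]
```

View pics/w4.png

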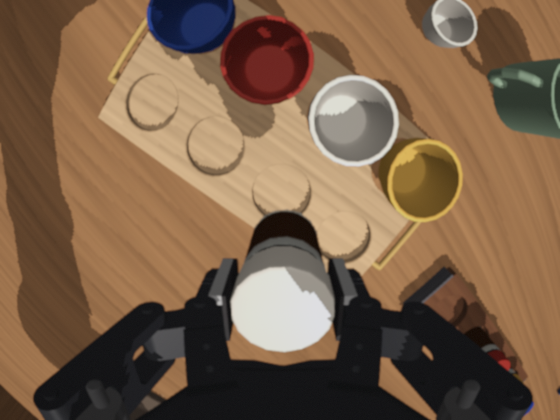

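Wrist view: the white jar is held upright with its lid centre near (282,310). The white well shows at (281,190) against a predicted (282,193), so it agrees.

```bash
cat >> h.py <<'E'
def held(p,s,uv,dz): 
    w=watz(p,s,uv,s['tcp_pos'][2]+dz); print('jar rel TCP (tool cm)',tool(s,w)); return w
E
python3 - <<'E'
from h import *
s=ctrl.read_state();p=ctrl.camera('wrist')
g=p['pixels'].astype(int);m=((g.max(2)-g.min(2)<45)&(g.min(2)>95)).astype(np.uint8);m[:240]=0;m[360:]=0;m[:,:200]=0;m[:,370:]=0
m=cv2.morphologyEx(m,cv2.MORPH_OPEN,np.ones((7,7)))
c=max(cv2.findContours(m,0,1)[0],key=cv2.contourArea);print(cv2.boundingRect(c),cv2.fitEllipse(cv2.convexHull(c)))
for uv in((282,306),(282,310)): held(p,s,uv,.0184)
E
```

```text
(231, 248, 103, 104) ((282.1946716308594, 301.33331298828125), (102.9740982055664, 104.5239028930664), 147.28648376464844)
jar rel TCP (tool cm) [ 0.07 -0.01 -1.84]
jar rel TCP (tool cm) [-0.13 -0.01 -1.84]
```

Emit:
{"name": "arm_command", "arguments": {"steps": "0 0 3 0 -1;0 0 3 0 -1;0 0 3 0 -1;0 0 2 0 -1;0 0 0.8 0 -1;0 0 0 0 -1;0 0 0 0 -1;0 0 0 0 -1"}}

```text
time_s: 9.7
tcp_pos: [0.4871, 0.1546, 0.0824]
tool_rot: [[0.638, 0.77, 0.002], [0.77, -0.638, 0.001], [0.002, 0.001, -1.0]]
ft_force: [-0.1, -0.0, -1.0]
gripper_width: 0.505
gripper_force: 31.0
```

Emit:
{"name": "arm_command", "arguments": {"steps": "-0.2 0 0.3 0 -1;0 0 0.3 0 -1;0 0 0.1 0 -1;0 0 0 0 -1;0 0 0 0 -1"}}

```text
time_s: 10.2
tcp_pos: [0.486, 0.1525, 0.0752]
tool_rot: [[0.638, 0.77, 0.002], [0.77, -0.638, -0.0], [0.001, 0.002, -1.0]]
ft_force: [-0.7, -2.6, 9.4]
gripper_width: 0.508
gripper_force: 31.1
```

Emit:
{"name": "arm_command", "arguments": {"steps": "0 0 0 0 0.7;0 0 0 0 0.8;0 0 0 0 0.8;0 0 -2 0 0.8;0 0 -4 0 0.8;0 0 -4 0 0.8;0 0 -2.2 0 0.8;-3 3.8 0 0 1;-3 3.8 0 0 1;-3 3.8 0 0 1"}}

```text
time_s: 11.2
tcp_pos: [0.5156, 0.0094, 0.1966]
tool_rot: [[0.637, 0.771, 0.001], [0.771, -0.637, -0.0], [0.0, 0.001, -1.0]]
ft_force: [1.4, -1.1, -0.3]
gripper_width: 0.999
gripper_force: 0.0
```

Emit:
{"name": "arm_command", "arguments": {"steps": "-3 3.8 0 0 1;-3 3.8 0 0 1;-3 3.8 0 0 1;-2.9 3.8 0 0 1;0 0 0 0 1;0 0 0 0 1"}}

```text
time_s: 11.8
tcp_pos: [0.5563, -0.1791, 0.1957]
tool_rot: [[0.64, 0.768, -0.001], [0.768, -0.64, 0.0], [-0.0, -0.001, -1.0]]
ft_force: [0.8, 0.1, -0.2]
gripper_width: 1.0
gripper_force: 0.0
```

Run:
```python
from h import *
p,s=lids('w5.png')
q=ctrl.camera('side');save(q,'s5.png',(200,100,360,340),2.4)
```

```text
11.95 [ 0.5566 -0.176   0.1962] [ 0.39  0.43 -0.24  1.72  0.12  1.01 -0.58]
red [257, 187, 60, 56, 2599] [286.6 214.3] [ 0.56   -0.1768] tool [ 0.16  0.31 -0.  ]
white [0, 0, 23, 32, 574] [ 9.1 13.3] [0.4852 0.1393] tool [ 19.79 -25.57   0.03]
```

View pics/s5.png

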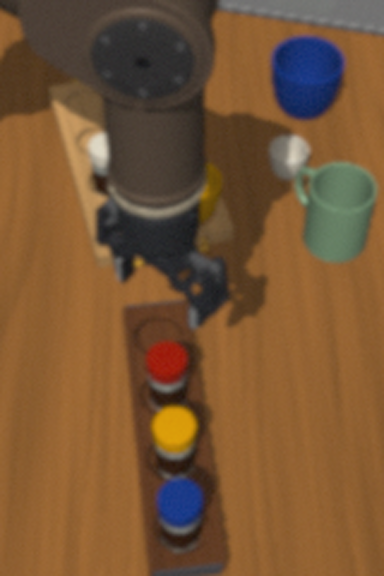

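The crop shows the white jar standing in its well (85,150), with the red, yellow and blue jars still in the rack. Picking red next.

Emit:
{"name": "arm_command", "arguments": {"steps": "-0.1 0.3 3 0 1;0 0 3 0 1;0 0 3 0 1;0 0 2.3 0 1;0 0 1 0 1;0 0 0 0 1;0 0 0 0 -1;0 0 0 0 -1;0 0 0 0 -1;0 0 0 0 -1"}}

```text
time_s: 13.05
tcp_pos: [0.5591, -0.1806, 0.0746]
tool_rot: [[0.638, 0.77, 0.002], [0.77, -0.638, -0.0], [0.001, 0.002, -1.0]]
ft_force: [-0.7, 0.9, 6.5]
gripper_width: 0.506
gripper_force: 30.0
```

Emit:
{"name": "arm_command", "arguments": {"steps": "0 0 0 0 -1;0 0 0 0 -1;0 0 0 0 -1"}}

```text
time_s: 13.35
tcp_pos: [0.5591, -0.1806, 0.0746]
tool_rot: [[0.638, 0.77, 0.002], [0.77, -0.638, -0.0], [0.001, 0.002, -1.0]]
ft_force: [-0.6, 0.2, 6.8]
gripper_width: 0.505
gripper_force: 30.0
```

Emit:
{"name": "arm_command", "arguments": {"steps": "0 0 -2 0 -1;0 0 -3 0 -1;0 0 -4 0 -1;0 0 -3.5 0 -1;2.5 -3.3 0 0 -1;2.5 -3.3 0 0 -1;2.5 -3.3 0 0 -1;2.5 -3.3 0 0 -1;2.5 -3.3 0 0 -1;2.5 -3.3 0 0 -1"}}

```text
time_s: 14.35
tcp_pos: [0.5009, 0.0627, 0.1988]
tool_rot: [[0.638, 0.77, 0.001], [0.77, -0.638, -0.0], [0.0, 0.001, -1.0]]
ft_force: [1.0, 0.9, -1.2]
gripper_width: 0.506
gripper_force: 31.1
```

Emit:
{"name": "arm_command", "arguments": {"steps": "2.5 -3.3 0 0 -1;2.5 -3.3 0 0 -1;2.5 -3.3 0 0 -1;2.5 -3.3 0 0 -1;0 0 0 0 -1;0 0 0 0 -1"}}

```text
time_s: 14.95
tcp_pos: [0.4631, 0.2233, 0.1985]
tool_rot: [[0.636, 0.772, 0.0], [0.772, -0.636, 0.0], [0.0, 0.0, -1.0]]
ft_force: [0.9, -0.6, -0.9]
gripper_width: 0.507
gripper_force: 31.1
```

```bash
cat >> h.py <<'E'
def lidheld(p,s,k,dz):
    hsv=cv2.cvtColor(p['pixels'],cv2.COLOR_RGB2HSV).astype(int);h,S,V=hsv[...,0],hsv[...,1],hsv[...,2]
    m=dict(red=((h<6)|(h>174))&(S>130),blue=(h>105)&(h<130)&(S>120),yellow=(h>18)&(h<30)&(S>140)&(V>90))[k].astype(np.uint8)
    m[:230]=0;m[365:]=0;m[:,:200]=0;m[:,370:]=0
    c=max(cv2.findContours(cv2.morphologyEx(m,cv2.MORPH_OPEN,np.ones((5,5))),0,1)[0],key=cv2.contourArea)
    x,y,w,h=cv2.boundingRect(c);print(x,y,w,h,cv2.minEnclosingCircle(c))
    # bottom edge is the near side of the lid's top; circle of its width
    held(p,s,(x+w/2,y+h-w*.43),dz)
E
python3 - <<'E'
from h import *
p,s=lids('w6.png');print(tool(s,[*WELL['red'],.0746]));lidheld(p,s,'red',.0194)
E
```

```text
15.1 [0.464  0.2209 0.1983] [-0.24  0.33 -0.4   1.87  0.16  0.97 -1.4 ]
red [300, 63, 90, 91, 5002] [339.8 106.1] [0.5481 0.2577] tool [ 8.2   4.11 -0.  ]
red [229, 254, 107, 90, 7473] [282.5 298.2] [0.4171 0.1642] tool [-7.36  0.02  0.  ]
blue [220, 6, 92, 87, 4064] [267.9  55.7] [0.5317 0.3183] tool [ 1.181e+01 -1.020e+00 -1.000e-02]
yellow [450, 190, 55, 66, 978] [468.5 218.9] [0.5845 0.1162] tool [-3.500e-01  1.596e+01  1.000e-02]
white [486, 43, 37, 49, 516] [501.1  64.5] [0.6869 0.2055] tool [13.07 18.12  0.  ]
white [384, 127, 77, 86, 2409] [413.5 164.2] [0.5677 0.1881] tool [ 4.11 10.08  0.  ]
white [333, 239, 50, 46, 1374] [361.1 257.8] [0.49   0.1521] tool [-3.63  6.4   0.01]
[ 0.81 -0.39 12.37]
229 236 108 107 ((282.4288330078125, 291.60601806640625), 56.03447723388672)
jar rel TCP (tool cm) [ 0.6   0.03 -1.94]
```

View pics/w6.png

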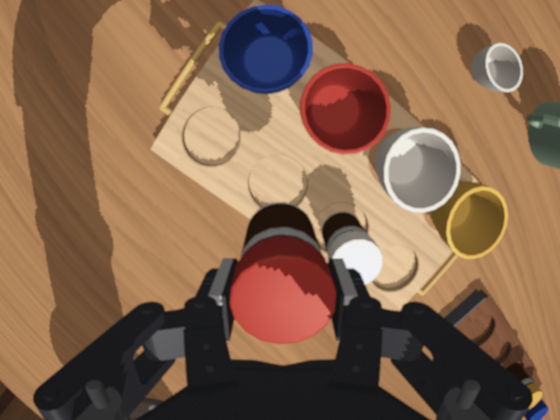

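Wrist view: the red jar is held with its lid centre near (282,297), and the red well is at (278,182). The white jar stands in its own well at (355,258). Shifting a little and lowering.

Emit:
{"name": "arm_command", "arguments": {"steps": "0.3 -0.4 1 0 -1;0 0 3 0 -1;0 0 3 0 -1;0 0 3 0 -1;0 0 1.2 0 -1;0 0 0.6 0 -1;0 0 0 0 -1;0 0 0 0 -1"}}

```text
time_s: 15.95
tcp_pos: [0.4631, 0.2278, 0.0813]
tool_rot: [[0.638, 0.77, 0.001], [0.77, -0.638, 0.001], [0.001, 0.001, -1.0]]
ft_force: [0.5, -0.2, -1.1]
gripper_width: 0.507
gripper_force: 31.1
```

Run:
```python
from h import *
s=ctrl.read_state();print(tool(s,[*WELL['red'],.0746]))
```

```text
[0.34 0.12 0.67]
```

Emit:
{"name": "arm_command", "arguments": {"steps": "0 0.1 0.3 0 -1;0 0 0.3 0 -1;0 0 0.1 0 -1;0 0 0 0 -1;0 0 0 0 -1"}}

```text
time_s: 16.45
tcp_pos: [0.4636, 0.2273, 0.0741]
tool_rot: [[0.638, 0.77, 0.001], [0.77, -0.638, 0.001], [0.002, 0.001, -1.0]]
ft_force: [-1.0, 0.8, 6.2]
gripper_width: 0.506
gripper_force: 29.8
```

Emit:
{"name": "arm_command", "arguments": {"steps": "0 0 0 0 0.7;0 0 0 0 0.8;0 0 0 0 0.8;0 0 -2 0 0.8;0 0 -4 0 0.8;0 0 -4 0 0.8;0 0 -2.2 0 0.8;-2.8 3.5 0 0 1;-2.8 3.5 0 0 1;-2.8 3.5 0 0 1"}}

```text
time_s: 17.45
tcp_pos: [0.4906, 0.0937, 0.1956]
tool_rot: [[0.637, 0.771, 0.001], [0.771, -0.637, -0.0], [0.0, 0.001, -1.0]]
ft_force: [0.5, -0.6, -0.8]
gripper_width: 0.999
gripper_force: 0.0
```

Emit:
{"name": "arm_command", "arguments": {"steps": "-2.8 3.6 0 0 1;-2.8 3.6 0 0 1;-2.8 3.6 0 0 1;-2.8 3.6 0 0 1;-2.8 3.5 0 0 1;-2.8 3.5 0 0 1;-2.8 3.5 0 0 1;-2.8 3.5 0 0 1;0 0 0 0 1;0 0 0 0 1"}}

```text
time_s: 18.45
tcp_pos: [0.5659, -0.2599, 0.1946]
tool_rot: [[0.64, 0.769, -0.001], [0.769, -0.64, 0.0], [-0.0, -0.001, -1.0]]
ft_force: [1.1, 1.7, 0.2]
gripper_width: 1.001
gripper_force: 0.0
```

Run:
```python
from h import *
p,s=lids('w7.png')
q=ctrl.camera('top')
for k in('jar_red','jar_white'):
    for r in ctrl.silhouettes(q,k)[:2]: print(k,r['conf'],r['centre'],np.round(atz(q,r['centre'],.08)[:2],3),WELL[k[4:]])
```

```text
18.6 [ 0.5665 -0.2569  0.1953] [ 0.49  0.48 -0.22  1.62  0.12  1.05 -0.45]
jar_white 0.18 [236.2, 211.2] [0.594 0.161] (0.4859, 0.1521)
```

Run:
```python
from h import *
s=ctrl.read_state();p=ctrl.camera('wrist')
hsv=cv2.cvtColor(p['pixels'],cv2.COLOR_RGB2HSV)
print([hsv[v,u].tolist() for u,v in((270,210),(285,213),(300,215),(285,225))])
r=ctrl.silhouettes(p,'jar_yellow')
for a in r[:2]: print(a['conf'],a['centre'],cv2.boundingRect(a['region'].astype(np.uint8)))
h,S,V=[hsv[...,i].astype(int) for i in range(3)]
m=((h>15)&(h<32)&(S>190)&(V>150)).astype(np.uint8);m[:120]=0
n,_,st,ce=cv2.connectedComponentsWithStats(m)
for i in range(1,n):
    if st[i,4]>300: w=watz(p,s,ce[i],.094);print(st[i],ce[i],w,tool(s,[*w[:2],s['tcp_pos'][2]]))
```

```text
[[22, 138, 239], [22, 133, 239], [23, 130, 239], [23, 129, 239]]
0.61 [282.8, 211.0] (255, 172, 59, 75)
```

Run:
```python
from h import *
s=ctrl.read_state();p=ctrl.camera('wrist')
hsv=cv2.cvtColor(p['pixels'],cv2.COLOR_RGB2HSV).astype(int);h,S,V=[hsv[...,i] for i in range(3)]
m=((h>17)&(h<30)&(S>100)&(V>200)).astype(np.uint8);m[:150]=0
n,_,st,ce=cv2.connectedComponentsWithStats(m)
for i in range(1,n):
    if st[i,4]>300: w=watz(p,s,ce[i],.094);print(st[i],ce[i],w,tool(s,[*w[:2],s['tcp_pos'][2]]))
print(s['tcp_pos'])
```

```text
[ 255  191   58   55 2480] [283.6233871  218.29556452] [ 0.5663237  -0.25972114  0.094     ] [-0.14  0.1   0.  ]
[ 0.56646594 -0.25804396  0.19546307]
```

Emit:
{"name": "arm_command", "arguments": {"steps": "-0.1 0.1 3 0 1;0 0 3 0 1;0 0 3 0 1;0 0 2.2 0 1;0 0 1 0 1;0 0 0 0 1;0 0 0 0 -1;0 0 0 0 -1;0 0 0 0 -1;0 0 0 0 -1"}}

```text
time_s: 19.95
tcp_pos: [0.5672, -0.2602, 0.0746]
tool_rot: [[0.638, 0.77, 0.002], [0.77, -0.638, -0.001], [0.001, 0.002, -1.0]]
ft_force: [-1.3, 0.9, 6.7]
gripper_width: 0.505
gripper_force: 29.9
```

Emit:
{"name": "arm_command", "arguments": {"steps": "0 0 0 0 -1;0 0 0 0 -1;0 0 0 0 -1"}}

```text
time_s: 20.25
tcp_pos: [0.5672, -0.2602, 0.0746]
tool_rot: [[0.638, 0.77, 0.002], [0.77, -0.638, -0.001], [0.001, 0.002, -1.0]]
ft_force: [-0.6, 0.8, 5.9]
gripper_width: 0.511
gripper_force: 29.9
```

Emit:
{"name": "arm_command", "arguments": {"steps": "0 0 -2 0 -1;0 0 -3 0 -1;0 0 -4 0 -1;0 0 -3.5 0 -1;2.7 -3.3 0 0 -1;2.7 -3.3 0 0 -1;2.7 -3.3 0 0 -1;2.7 -3.3 0 0 -1;2.7 -3.3 0 0 -1;2.7 -3.3 0 0 -1"}}

```text
time_s: 21.25
tcp_pos: [0.5167, -0.0075, 0.1987]
tool_rot: [[0.638, 0.77, 0.001], [0.77, -0.638, -0.0], [0.0, 0.001, -1.0]]
ft_force: [0.2, 0.2, -1.6]
gripper_width: 0.504
gripper_force: 31.0
```

Emit:
{"name": "arm_command", "arguments": {"steps": "2.8 -3.2 0 0 -1;2.8 -3.2 0 0 -1;0 0 0 0 -1;0 0 0 0 -1;0 0 0 0 -1;0 0 0 0 -1"}}

```text
time_s: 21.85
tcp_pos: [0.504, 0.0734, 0.1983]
tool_rot: [[0.64, 0.769, 0.0], [0.769, -0.64, -0.001], [-0.0, 0.0, -1.0]]
ft_force: [-0.7, 1.5, -0.2]
gripper_width: 0.506
gripper_force: 31.0
```

Run:
```python
from h import *
p,s=lids('w8.png');print(tool(s,[*WELL['yellow'],.0746]),wproj(p,s,[[*WELL[k],.022] for k in WELL]).round().tolist())
hsv=cv2.cvtColor(p['pixels'],cv2.COLOR_RGB2HSV).astype(int)
m=((hsv[...,0]>17)&(hsv[...,0]<30)&(hsv[...,1]>90)&(hsv[...,2]>190));c=m[:,282]
print('yellow rows at col 282:',np.flatnonzero(c)[[0,-1]])
```

```text
22.0 [0.5039 0.0739 0.1982] [ 0.02  0.32 -0.35  1.89  0.13  0.96 -1.08]
red [144, 0, 86, 46, 1858] [193.8  21.2] [0.5489 0.2288] tool [14.79 -6.43 -0.  ]
red [95, 73, 53, 54, 2193] [119.6 100.8] [0.4666 0.225 ] tool [  9.23 -12.53  -0.  ]
yellow [315, 76, 82, 83, 2815] [348.9 112.1] [0.5905 0.1033] tool [ 7.79  4.78 -0.  ]
yellow [230, 261, 105, 62, 1469] [300.9 282.4] [0.4785 0.0194] tool [-5.82  1.53  0.  ]
white [171, 128, 57, 59, 2474] [198.  157.9] [0.4844 0.1482] tool [ 4.46 -6.24 -0.  ]
[ 0.16  0.09 12.36] [[95.0, 62.0], [151.0, 99.0], [215.0, 143.0], [283.0, 191.0]]
yellow rows at col 282: [267 348]
```

View pics/w8.png

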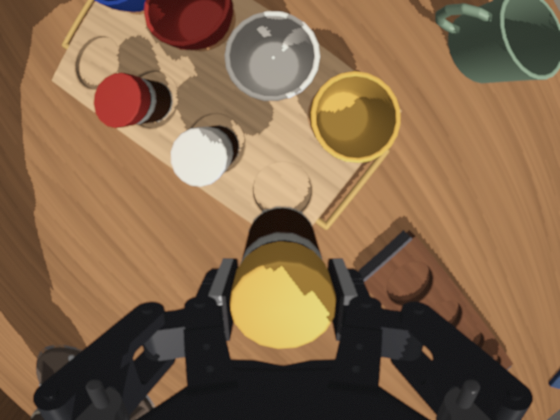

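Wrist view: the red lid (120,101) and white lid (198,158) stand in front of their cups, seated to within about 4 mm of the well centres. The yellow jar is held at (282,305) above its well at (282,190). Lowering it.

Emit:
{"name": "arm_command", "arguments": {"steps": "0 0.1 1 0 -1;0 0 3 0 -1;0 0 3 0 -1;0 0 3 0 -1;0 0 1.2 0 -1;0 0 0.6 0 -1;0 0 0 0 -1;0 0 0 0 -1"}}

```text
time_s: 22.85
tcp_pos: [0.5052, 0.0745, 0.0812]
tool_rot: [[0.638, 0.77, 0.002], [0.77, -0.638, 0.0], [0.001, 0.001, -1.0]]
ft_force: [-0.2, 1.3, 0.2]
gripper_width: 0.505
gripper_force: 31.0
```

Run:
```python
from h import *
s=ctrl.read_state();print(tool(s,[*WELL['yellow'],.0746]))
```

```text
[0.03 0.02 0.66]
```

Emit:
{"name": "arm_command", "arguments": {"steps": "0 0 0.3 0 -1;0 0 0.3 0 -1;0 0 0.1 0 -1;0 0 0 0 -1;0 0 0 0 -1"}}

```text
time_s: 23.35
tcp_pos: [0.5052, 0.0746, 0.0745]
tool_rot: [[0.638, 0.77, 0.002], [0.77, -0.638, 0.0], [0.001, 0.001, -1.0]]
ft_force: [-3.1, -0.2, 11.7]
gripper_width: 0.505
gripper_force: 32.1
```

Emit:
{"name": "arm_command", "arguments": {"steps": "0 0 0 0 0.7;0 0 0 0 0.8;0 0 0 0 0.8;0 0 -2 0 0.8;0 0 -4 0 0.8;0 0 -4 0 0.8;0 0 -2.2 0 0.8;-3 3.5 0 0 1;-3 3.5 0 0 1;-3 3.5 0 0 1"}}

```text
time_s: 24.35
tcp_pos: [0.5282, -0.0634, 0.1957]
tool_rot: [[0.637, 0.771, 0.001], [0.771, -0.637, -0.0], [0.0, 0.001, -1.0]]
ft_force: [0.7, -0.3, -0.5]
gripper_width: 1.001
gripper_force: 0.0
```

Emit:
{"name": "arm_command", "arguments": {"steps": "-3.1 3.5 0 0 1;-3.1 3.5 0 0 1;-3.1 3.5 0 0 1;-3.1 3.5 0 0 1;-3.1 3.5 0 0 1;-3.1 3.5 0 0 1;0 0 0 0 1;0 0 0 0 1;0 0 0 0 1"}}

```text
time_s: 25.25
tcp_pos: [0.5713, -0.3378, 0.195]
tool_rot: [[0.637, 0.771, -0.0], [0.771, -0.637, 0.001], [0.001, -0.001, -1.0]]
ft_force: [0.3, 0.8, 0.7]
gripper_width: 1.0
gripper_force: 0.0
```

Run:
```python
from h import *
p,s=lids('w9.png')
```

```text
25.4 [ 0.5715 -0.3376  0.1955] [ 0.58  0.55 -0.2   1.51  0.12  1.09 -0.33]
blue [257, 190, 55, 54, 1623] [279.2 211.7] [ 0.5721 -0.3331] tool [ 0.38 -0.24  0.  ]
```

Emit:
{"name": "arm_command", "arguments": {"steps": "0 0.1 3 0 1;0 0 3 0 1;0 0 3 0 1;0 0 2.2 0 1;0 0 1 0 1;0 0 0 0 1;0 0 0 0 -1;0 0 0 0 -1;0 0 0 0 -1;0 0 0 0 -1"}}

```text
time_s: 26.45
tcp_pos: [0.5726, -0.34, 0.0747]
tool_rot: [[0.638, 0.77, 0.002], [0.77, -0.638, -0.001], [0.0, 0.002, -1.0]]
ft_force: [-0.2, 0.3, 6.4]
gripper_width: 0.507
gripper_force: 30.0
```

Emit:
{"name": "arm_command", "arguments": {"steps": "0 0 0 0 -1;0 0 0 0 -1;0 0 0 0 -1"}}

```text
time_s: 26.75
tcp_pos: [0.5726, -0.3401, 0.0747]
tool_rot: [[0.638, 0.77, 0.002], [0.77, -0.638, -0.001], [0.0, 0.002, -1.0]]
ft_force: [-1.2, 0.6, 7.0]
gripper_width: 0.505
gripper_force: 30.0
```

Emit:
{"name": "arm_command", "arguments": {"steps": "0 0 -2 0 -1;0 0 -3 0 -1;0 0 -4 0 -1;0 0 -3.5 0 -1;2.8 -3.4 0 0 -1;2.8 -3.4 0 0 -1;2.8 -3.4 0 0 -1;2.8 -3.4 0 0 -1;2.8 -3.4 0 0 -1;2.8 -3.4 0 0 -1"}}

```text
time_s: 27.75
tcp_pos: [0.5213, -0.0787, 0.1987]
tool_rot: [[0.638, 0.77, 0.001], [0.77, -0.638, -0.0], [0.0, 0.001, -1.0]]
ft_force: [0.6, 0.7, -0.9]
gripper_width: 0.509
gripper_force: 31.1
```

Emit:
{"name": "arm_command", "arguments": {"steps": "2.8 -3.4 0 0 -1;2.8 -3.4 0 0 -1;2.8 -3.4 0 0 -1;2.8 -3.4 0 0 -1;2.8 -3.4 0 0 -1;2.8 -3.4 0 0 -1;2.8 -3.4 0 0 -1;2.8 -3.4 0 0 -1;2.7 -3.4 0 0 -1;0 0 0 0 -1"}}

```text
time_s: 28.75
tcp_pos: [0.4434, 0.3153, 0.199]
tool_rot: [[0.631, 0.776, -0.0], [0.776, -0.631, 0.005], [0.004, -0.003, -1.0]]
ft_force: [-0.9, -0.0, -1.5]
gripper_width: 0.502
gripper_force: 31.0
```

Emit:
{"name": "arm_command", "arguments": {"steps": "0 0 0 0 -1;0 0 0 0 -1;0 0 0 0 -1"}}

```text
time_s: 29.05
tcp_pos: [0.4469, 0.3065, 0.1983]
tool_rot: [[0.64, 0.769, 0.0], [0.769, -0.64, -0.001], [-0.0, 0.001, -1.0]]
ft_force: [-0.3, -0.4, -0.5]
gripper_width: 0.507
gripper_force: 31.0
```

Run:
```python
from h import *
p,s=lids('w10.png');print(tool(s,[*WELL['blue'],.0746]),wproj(p,s,[[*WELL[k],.022] for k in WELL]).round().tolist())
```

```text
29.2 [0.4467 0.3072 0.1984] [-0.38  0.38 -0.43  1.81  0.19  0.99 -1.57]
red [382, 138, 77, 83, 4670] [418.3 178.9] [0.5473 0.2622] tool [ 2.97 10.6   0.  ]
red [333, 238, 52, 52, 1385] [361.2 258.7] [0.4724 0.2375] tool [-3.72  6.42  0.  ]
blue [474, 0, 86, 50, 2972] [518.8  27.4] [0.7119 0.3072] tool [1.695e+01 2.040e+01 1.000e-02]
blue [309, 76, 88, 87, 5930] [353.1 119.6] [0.5324 0.3303] tool [7.26 5.11 0.  ]
blue [230, 247, 105, 101, 3560] [278.6 281.4] [0.4079 0.2651] tool [-5.72 -0.3   0.  ]
yellow [495, 245, 43, 53, 1173] [511.9 274.7] [0.5833 0.1117] tool [-6.310e+00  2.299e+01  1.000e-02]
white [447, 195, 62, 72, 1351] [473.6 227.4] [0.5677 0.1918] tool [-1.140e+00  1.668e+01  1.000e-02]
[-1.000e-02 -3.000e-02  1.238e+01] [[282.0, 193.0], [345.0, 237.0], [398.0, 276.0], [440.0, 306.0]]
```

View pics/w10.png

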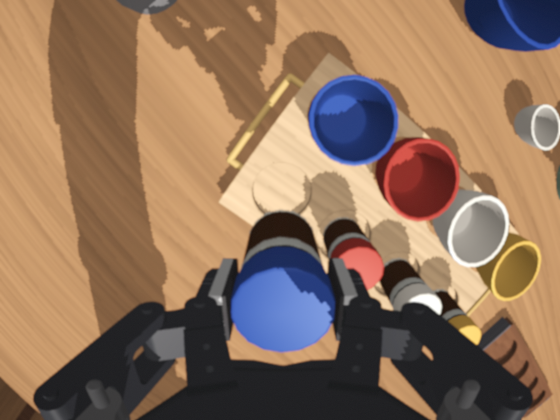

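Wrist view: the blue jar is held at (282,305) above its well at (282,190), with red, white and yellow already seated. Lowering.

Emit:
{"name": "arm_command", "arguments": {"steps": "0 0 1 0 -1;0 0 3 0 -1;0 0 3 0 -1;0 0 3 0 -1;0 0 1.2 0 -1;0 0 0.6 0 -1;0 0 0 0 -1;0 0 0 0 -1"}}

```text
time_s: 30.05
tcp_pos: [0.4468, 0.3088, 0.0813]
tool_rot: [[0.638, 0.77, 0.001], [0.77, -0.638, 0.001], [0.002, 0.0, -1.0]]
ft_force: [1.3, 0.2, -0.8]
gripper_width: 0.501
gripper_force: 31.1
```

Run:
```python
from h import *
s=ctrl.read_state();print(tool(s,[*WELL['blue'],.0746]))
```

```text
[-0.15  0.08  0.67]
```

Emit:
{"name": "arm_command", "arguments": {"steps": "0 0.1 0.3 0 -1;0 0 0.3 0 -1;0 0 0.1 0 -1;0 0 0 0 -1;0 0 0 0 -1"}}

```text
time_s: 30.55
tcp_pos: [0.4475, 0.3081, 0.0745]
tool_rot: [[0.638, 0.77, 0.002], [0.77, -0.638, 0.001], [0.002, 0.001, -1.0]]
ft_force: [-0.8, -0.7, 9.6]
gripper_width: 0.509
gripper_force: 31.8
```

Emit:
{"name": "arm_command", "arguments": {"steps": "0 0 0 0 0.7;0 0 0 0 0.8;0 0 0 0 0.8;0 0 -2 0 0.8;0 0 -4 0 0.8;0 0 -4 0 0.8;0 0 -4 0 0.8;-3.5 2 -2 0 1;-3.5 2 -2 0 1;-3.5 2 -1 0 1"}}

```text
time_s: 31.55
tcp_pos: [0.4263, 0.1876, 0.2648]
tool_rot: [[0.637, 0.771, 0.002], [0.771, -0.637, 0.001], [0.002, 0.001, -1.0]]
ft_force: [0.8, -0.2, -0.3]
gripper_width: 1.001
gripper_force: 0.0
```

Emit:
{"name": "arm_command", "arguments": {"steps": "-3.5 2 0 0 1;0 0 0 7.5 1;0 0 0 7.5 1;0 0 0 7.5 1;0 0 0 7.5 1;0 0 0 0 1;0 0 0 0 1"}}

```text
time_s: 32.25
tcp_pos: [0.4192, 0.1487, 0.2632]
tool_rot: [[0.936, 0.352, -0.0], [0.352, -0.936, -0.0], [-0.0, 0.0, -1.0]]
ft_force: [0.1, 0.0, -0.6]
gripper_width: 1.004
gripper_force: 0.0
```

Run:
```python
from h import *
p,s=lids('w11.png')
for k in WELL:
    for r in ctrl.silhouettes(p,'jar_'+k)[:1]: print(k,r['conf'],r['centre'])
    print(k,wproj(p,s,[[*WELL[k],.094],[*WELL[k],.022]]).round(1).tolist())
```

```text
32.4 [0.4193 0.1487 0.2633] [-0.15  0.15 -0.35  1.93  0.06  1.07 -1.74]
red [194, 0, 74, 65, 3362] [228.7  32.3] [0.5464 0.2483] tool [15.4  -4.88 -0.  ]
red [197, 99, 47, 45, 1687] [219.6 121.2] [0.4647 0.2271] tool [ 7.   -5.75 -0.  ]
blue [126, 0, 66, 61, 2703] [160.7  27.8] [0.5338 0.3144] tool [ 16.53 -11.5   -0.  ]
blue [123, 96, 44, 42, 1443] [144.5 116.6] [0.4466 0.3005] tool [  7.88 -13.26  -0.  ]
yellow [362, 19, 65, 65, 1525] [386.6  50.1] [0.585  0.1068] tool [14.05  9.73 -0.  ]
white [279, 1, 75, 70, 1694] [307.5  35.5] [0.5675 0.1797] tool [14.96  2.29 -0.  ]
white [283, 107, 48, 47, 1797] [306.5 130.1] [0.4842 0.1492] tool [ 6.09  2.23 -0.  ]
blue 0.77 [148.2, 115.6]
blue [[138.6, 114.8], [163.9, 113.7]]
red 0.77 [220.7, 123.0]
red [[217.7, 118.8], [229.9, 117.7]]
white 0.57 [302.7, 127.8]
white [[304.2, 127.2], [300.0, 124.6]]
yellow 0.77 [378.9, 139.6]
yellow [[387.3, 139.2], [368.1, 134.0]]
```

View pics/w11.png

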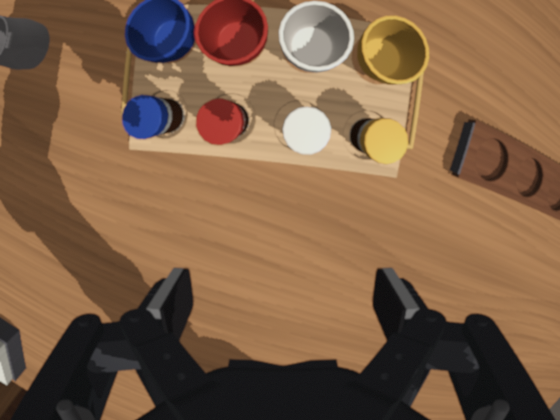

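All four jars are seated upright in front of their cups, in the order blue (147,117), red (220,121), white (306,130), yellow (386,140). The gripper is clear, so I'm handing in.

```bash
python3 -c "
from station import ctrl
print(ctrl.hand_in())"
```

```text
the job is handed in; nothing more can be done
None
```

I handed the job in at about 32 s of robot time: all four jars stand upright in the wells in front of the cups matching their lids, within about 7 mm of the well centres in the last wrist picture, but no verdict came back.

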